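Load the airflow glassware dryer and switch it on

TASK

Load the two rinsed vessels lying on the sloping draining board onto the two free front pegs of the glassware dryer: the wide short beaker upside down over the stout peg, the tall narrow tube upside down over the slim one, each lowered gently until its rim sits fully on the peg's seat, and let go. Only when both are on, turn the rotary switch on the dryer's sloping front clockwise all the way to its stop. Leave the two vessels already drying on the rear pegs, and the marker pen beside the dryer, where they are.

Things in the scene. Friction and masses are not known exactly. Their poses are not given: they have to be found in the camera images.
- beaker_a: Clear straight beaker, 70 mm tall, 50 mm across, 54 at the rim, bore about 45, bottom 3 mm thick, 60 g. Origin: centre of the outside of its bottom; +z runs along it to the open mouth. Starts on its side in a groove of the board, mouth down the slope, +z about 10 degrees below level, axis about 29 mm above the board's face. Grasp across the body 30 to 40 mm from the bottom.
- beaker_a_rim (a point): Centre of the beaker's mouth, in the plane of its rim (70 mm from the bottom along its +z).
- tube_a: Clear flat-bottomed tube, 110 mm tall, 34 mm across, 38 mm bead at the mouth, bore 29, bottom 4 mm thick, 60 g. Origin: centre of the outside of its bottom; +z runs along it to the open mouth. Starts on its side in the other groove, mouth down the slope, +z about 11 degrees below level, axis about 20 mm above the board's face. Grasp it 30 to 45 mm from the bottom.
- tube_a_rim (a point): Centre of the tube's mouth, in the plane of its rim (110 mm from the bottom along its +z).
- drain_board: Fixed white draining board, 200 (x) by 235 mm (y); its face slopes 12 degrees down along its +x (roughly to the robot's left), 54 to 12 mm above the worktop; ribs 5 mm high along the slope, 22 mm apart; side rims 9 mm above the face. Origin on the worktop under its centre. The vessels' bottoms start at x -50, y +55 and -55 mm in its frame (which is where varies).
- dryer: Fixed airflow glassware dryer, white: 255 mm deep (x -135 to +120), 300 wide (y), flat top 70 mm high; its front 60 mm slopes 20 degrees down to the robot and bears the switch. Origin on the worktop, x away from the robot. Upright steel pegs on round seats: two free ones at x -30, y +68 and -75 mm (which is which varies), two rear ones at x +68, y +75 and -75, already loaded.
- peg_stout: Stout free front peg, fixed: steel tube 32 mm in diameter, rounded at the tip, standing on a round white seat 68 mm across. Origin: centre of the seat's underside, on the dryer's top (70 mm above the worktop); z up along the peg. The rim rests on the seat's six radial ribs, their tops 7 mm above the origin; the peg's tip is 65 mm above the origin. Too thick for the tube.
- peg_slim: Slim free front peg, fixed: steel tube 18 mm in diameter, rounded at the tip, standing on a round white seat 56 mm across. Origin: centre of the seat's underside, on the dryer's top (70 mm above the worktop); z up along the peg. The rim rests on the seat's six radial ribs, their tops 7 mm above the origin; the peg's tip is 88 mm above the origin.
- switch (a joint): Angle of the rotary switch, rad: 0 as found (off), grows clockwise as seen facing it, stop at 1.4 (on). It stays where it is left and turns easily.
- switch_grip (a point): Point on the switch's axis to grip its bar handle. Frame turns with the switch: z is the axis, out of the sloping front (20 degrees from vertical, leaning to the robot); x along the bar, which at 0 points straight up the slope. Bar 38 mm long, 14 wide, 32 high; its top is 7 mm above this point, the 40 mm round foot begins 23 mm below it.
- beaker_b: Beaker of the same kind, already upside down on the rear stout peg (its bottom 147 mm above the worktop); leave it.
- tube_b: Tube of the same kind, already upside down on the rear slim peg (its bottom 187 mm above the worktop); leave it.
- marker: Marker pen, 17x135x16 mm, lying between dryer and board; bystander.

How it is judged:
On the way, in this order (a step that is already met when the one before it is completed fails the run):
1. one of the vessels sits upside down and released on its own peg (((horizontal distance between beaker_a_rim and peg_stout below 0.01 m and z of beaker_a_rim in the frame of peg_stout between 0.003 and 0.012 m and angle between beaker_a's own z axis and vertical above 3.02 rad and contact force between the fingers and beaker_a below 0.3 N) or (horizontal distance between tube_a_rim and peg_slim below 0.01 m and z of tube_a_rim in the frame of peg_slim between 0.003 and 0.012 m and angle between tube_a's own z axis and vertical above 3.02 rad and contact force between the fingers and tube_a below 0.3 N))), for 0.2 s.
2. both vessels sit upside down and released on their own pegs (horizontal distance between beaker_a_rim and peg_stout below 0.01 m and z of beaker_a_rim in the frame of peg_stout between 0.003 and 0.012 m and angle between each of beaker_a, tube_a's own z axis and vertical above 3.02 rad and contact force between the fingers and beaker_a below 0.3 N and horizontal distance between tube_a_rim and peg_slim below 0.01 m and z of tube_a_rim in the frame of peg_slim between 0.003 and 0.012 m and contact force between the fingers and tube_a below 0.3 N), for 0.2 s.
3. the rotary switch is turned clockwise to its stop (value of joint switch above 1.2 rad), for 0.2 s.
At the end, for the whole second after the job is handed in: Beaker upside down over the stout front peg, tube over the slim one: within 7 degrees of upright, rim centre within 10 mm of the peg's axis, rim on the seat (3 to 12 mm above the dryer's top), at rest, not touched by the fingers; rotary switch past 1.2 rad (all of step 2 and linear speed of each of beaker_a, tube_a below 0.02 m/s and value of joint switch above 1.2 rad).
It fails at once if the switch is turned on (past 0.3 rad) while a vessel is not yet down on its peg (value of joint switch above 0.3 rad and (not (horizontal distance between beaker_a_rim and peg_stout below 0.01 m and z of beaker_a_rim in the frame of peg_stout between 0.003 and 0.012 m and angle between beaker_a's own z axis and vertical above 3.02 rad) or not (horizontal distance between tube_a_rim and peg_slim below 0.01 m and z of tube_a_rim in the frame of peg_slim between 0.003 and 0.012 m and angle between tube_a's own z axis and vertical above 3.02 rad))).
It fails at once if a vessel is pushed or dropped onto its peg with more than 30 N (contact force between any of beaker_a, tube_a and peg_stout above 30 N or contact force between any of tube_a, beaker_a and peg_slim above 30 N).
It fails at once if a vessel on a rear peg is shifted by more than 15 mm (distance of any of beaker_b, tube_b from where it was at the start of the episode above 0.015 m).
It fails at once if the marker is shifted by more than 30 mm (distance of marker from where it was at the start of the episode above 0.03 m).
It also fails if it takes over 72 s, if anything falls off the work surface, if the arm or the gripper's body presses on something with over 40 N, if the wrist force passes 120 N, or if a joint passes its speed limit or range.

ROBOT

A 7-joint arm with a two-finger parallel gripper is mounted at the origin on a cart in front of the work surface, level with it; the furniture and walls round the work are solid. World frame = base frame: x ahead of the robot, y to its left, z up, the work surface at z = 0. Lengths are in m, angles in rad, forces in N, time in s.
With the tool pointing down it reaches from about 0.425 to 0.825 m from the base axis. Payload 3.6 kg.
Tool frame: the origin (TCP) lies on the centre line of the jaws, within the pads' length; the fingertips stand 22 mm ahead of it and the grasp point (between the pads) lies 3 mm ahead of it (bot.tip_reach is the distance from the TCP to the fingertips, in m); z points along the fingers, y is the line along which they close (so a half turn about z gives the same grasp; the last joint's range is limited). The gripper opens to 93 mm and grips with 3 to 60 N. Pads are 15 mm wide; open, the fingers measure 128 mm over their backs; the gripper's body (75 mm by 188 mm) begins 65 mm behind the grasp point.
Start: joints at [1.252, 0.615, -0.013, 1.423, 0.008, 1.103, -0.04], TCP at [0.187, -0.622, 0.241] pointing down, gripper open.
Joint ranges: [-3.12, 3.12], [-0.3, 2.06], [-1.34, 1.32], [0.26, 2.42], [-1.36, 4.5], [0.01, 1.98], [-2.84, 2.84]. Speed limits (rad/s): [2.79, 2.79, 3.14, 3.14, 3.14, 3.14, 3.14].

INTERFACE

Orientations are given as [roll, pitch, yaw] about the fixed x, y, z axes, in that order (R = Rz(yaw) Ry(pitch) Rx(roll)).
In Python, from workcell import bot gives the robot as it stands.
- The arm moves only by the tool steer_hand, called after "Request:" as name(argument=value, ...), one argument or row to a line, values as JSON. Schema: {"type":"object","properties":{"moves":{"type":"string"},"aperture":{"type":"number"},"grip_force":{"type":"number"},"only":{"type":"string"},"quiet":{"type":"boolean"},"lines":{"type":"string"}},"required":["moves"],"additionalProperties":false}. moves is a string of 1 to 12 rows, one to a line, with the numbers parted by spaces; each row has 6 numbers: dx, dy, dz in parts of the range, where 1.0 means 1 m, then a rotation vector rx, ry, rz in normalised numbers (1 is 2 pi rad); each row is the pose to reach, as a shift and turn from the pose commanded when the call began, along the tool's axes at that moment; what a row does not reach only later rows make up. A row lasts 1/10 s, in which the tool goes at most 0.05 m and 0.15 rad, less where a joint would pass 70% of its speed; a pose out of reach is approached as far as the arm can. aperture is the opening from 0.0 (shut) to 1.0 (fully open), set as the call begins (left out keeps the last). The fingers move at their own pace and stop on an object; grip_force is the grip in N (left out, the last holds). Time passes only in rows, so rows that do not move let the fingers close. The tool returns the time, the measured TCP pose, the force, the opening and the grip force at its end. only (a regular expression) keeps the lines of the reply that match it, lines (a string "A,B") keeps lines A to B, and quiet returns only ok. Shift and turn numbers lie between -1 and 1, and a call with a number outside is refused. Input that does not fit is refused with a message, and nothing moves.
- bot.get_obs(): the state, without advancing time (a new reading comes with each control period).
- bot.camera(name): name is "scene" or "top"; returns (picture, depth): 384x512x3 uint8, blue, green, red; 384x512 float32, m along the optical axis (not along the pixel's ray), 0 where there is no reading.
- bot.camera_params(name): a dict with "vertical_fov" (degrees; the focal length in pixels is half the picture's height over the tangent of half this angle, whatever the lens; pixels are square), "cx", "cy" (the principal point, pixels), "rvec" (rotation vector, rad) and "tvec" (3), from world to camera coordinates, as OpenCV has them. Camera axes: x right, y down, z forward; pixel columns grow to the right and rows downward; lengths in m; the calibration is good to about 2 mm. A picture is of the moment at which its call begins. camera_params takes no time and is no camera call.
- bot.job_done(): hands the job in; it is judged then, once.
The state is a dict: "time": time; "joint_pos": joint angles; "qd": joint speeds; "tau": joint torques, N m; "position": TCP position; "ee_rot": TCP orientation; "force": force on the tool from outside, world axes, zero at the start; "torque": the same for the moment, N m; "grip_width": opening from 0.0 (shut) to 1.0 (fully open); "gripper_force": force on a finger pad.
Only numpy, scipy, OpenCV 4.12 (cv2) and the standard library are available. Lean on these libraries where they do the work, as an engineer would, in place of code of your own. Each camera call takes 0.05 s, during which the arm holds its last target. There are 200 camera calls.

## Working session

There is one attempt and no reset: what is moved stays moved. The work goes in short steps, Python scripts to look and compute and a tool call to move; the robot and the scene stay as the last step left them, time stands still between calls to the robot, and variables do not carry over. Pictures are saved under pics/ and viewed, at most 10 in all, crops included, and the job is handed in when it is done.

```bash
ls; mkdir -p pics; python3 - <<'E'
from workcell import bot
import cv2,numpy as np
for n in("scene","top"):
    p,d=bot.camera(n); cv2.imwrite(f"pics/{n}0.png",p); np.save(f"pics/{n}0.npy",d); cv2.imwrite(f"pics/{n}0_raw.png",p)
    c=bot.camera_params(n);print(n,c,(d>0).mean())
print(bot.get_obs())
a=cv2.imread("pics/scene0.png");b=cv2.imread("pics/top0.png")
E
```

```text
pics
workcell.py
scene {'vertical_fov': 57.9702325110238, 'cx': 262.71796190020945, 'cy': 194.00388469181308, 'rvec': array([ 0.97264067, -2.57218642,  0.90265299]), 'tvec': array([0.41264762, 0.32896126, 0.81166917])} 0.9958648681640625
top {'vertical_fov': 51.307012827969785, 'cx': 258.42885162387176, 'cy': 195.80844363072822, 'rvec': array([ 2.15683139, -2.03283686,  0.23026495]), 'tvec': array([-0.00195738,  0.57027347,  1.09955131])} 0.9960174560546875
{'time': 0.1, 'joint_pos': array([ 1.25251936,  0.61582618, -0.01263082,  1.42472973,  0.00811006,
        1.10342598, -0.04039661]), 'qd': array([ 0.0004347 , -0.00409818, -0.00012325, -0.00469905,  0.00204578,
        0.00070573,  0.0001497 ]), 'tau': array([ 1.67135531e-03, -4.60041332e+01,  2.10165521e-01, -1.66244960e+01,
       -6.11808174e-02,  1.69531623e-02,  8.78589685e-05]), 'position': array([ 0.1867995 , -0.6218827 ,  0.23959751]), 'ee_rot': array([-3.13925386e+00,  3.03587376e-05,  2.91862041e-01]), 'force': array([ 0.64505056, -0.06583002,  0.23523432]), 'torque': array([-0.00400512, -0.01633897,  0.00643059]), 'gripper_force': 0.0, 'grip_width': 1.0005468573888892}
```

View pics/scene0.png

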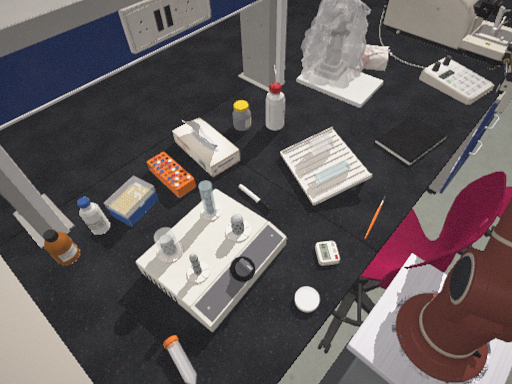

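View pics/top0.png

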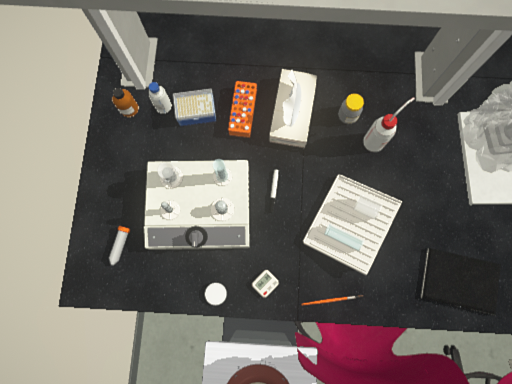

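The scene view shows the dryer at about (210,255), with stout peg (237,225) and slim peg (195,265), and the board at (325,165) with tube and beaker. In the top view the dryer is at (197,205), with pegs at (168,209) and (221,208), the switch at (196,237) and the board at (353,223). I'll enlarge both areas.

```bash
cat > h.py <<'E'
import cv2,numpy as np
from workcell import bot
def cam(n):
    c=bot.camera_params(n);f=192/np.tan(np.radians(c["vertical_fov"])/2)
    return f,c["cx"],c["cy"],cv2.Rodrigues(c["rvec"])[0],np.array(c["tvec"])
def ray(n,u,v):
    f,cx,cy,R,t=cam(n); d=R.T@np.array([(u-cx)/f,(v-cy)/f,1]); return -R.T@t,d
def onz(n,u,v,z):
    o,d=ray(n,u,v); return o+d*(z-o[2])/d[2]
def tri(ps):
    A=np.zeros((3,3));b=np.zeros(3)
    for n,u,v in ps:
        o,d=ray(n,u,v);d=d/np.linalg.norm(d);M=np.eye(3)-np.outer(d,d);A+=M;b+=M@o
    x=np.linalg.solve(A,b)
    r=[np.linalg.norm(np.cross(x-ray(n,u,v)[0],ray(n,u,v)[1]/np.linalg.norm(ray(n,u,v)[1]))) for n,u,v in ps]
    return x,max(r)
def proj(n,P):
    f,cx,cy,R,t=cam(n);q=R@np.array(P)+t;return np.array([f*q[0]/q[2]+cx,f*q[1]/q[2]+cy])
def dep(n,u,v,D):
    o,d=ray(n,u,v);return o+d*D
E
python3 - <<'E'
import cv2,numpy as np
a=cv2.imread("pics/top0.png");b=cv2.imread("pics/scene0.png")
def crop(im,x,y,w,h,k):return cv2.resize(im[y:y+h,x:x+w],None,fx=k,fy=k,interpolation=cv2.INTER_CUBIC)
t=crop(a,300,170,110,110,5);s=crop(b,275,120,100,90,5)
def join(p,q):
    H=max(p.shape[0],q.shape[0]);return np.hstack([cv2.copyMakeBorder(i,0,H-i.shape[0],0,0,0) for i in(p,q)])
def grid(im,x,y,k,st=10):
    for i in range(0,im.shape[1]//k,st):cv2.putText(im,str(x+i),(i*k,8),0,.3,(0,0,255));cv2.line(im,(i*k,0),(i*k,6),(0,0,255))
    for i in range(0,im.shape[0]//k,st):cv2.putText(im,str(y+i),(0,i*k+4),0,.3,(0,0,255))
    return im
j=join(grid(crop(a,300,170,110,110,4),300,170,4),grid(crop(b,278,122,90,84,4),278,122,4));cv2.imwrite("pics/board.png",j)
j=join(grid(crop(a,140,155,112,98,3),140,155,3),grid(crop(b,132,170,156,160,3),132,170,3));cv2.imwrite("pics/dry.png",j);print(j.shape)
E
```

```text
(480, 804, 3)
```

View pics/board.png

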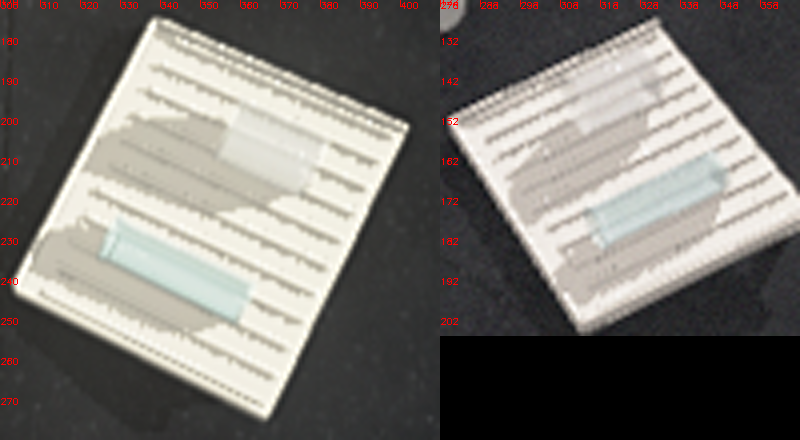

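View pics/dry.png

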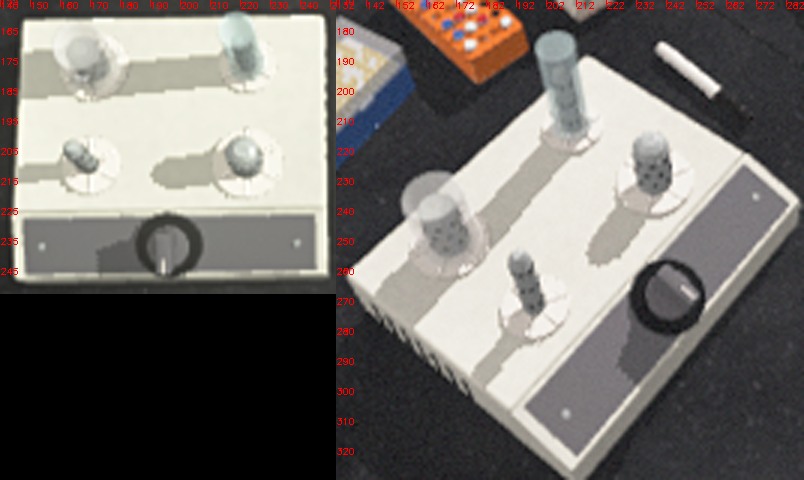

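Board crop: the tube runs from mouth (327,229) to bottom (361,245) in the top view, and (317,179) to (348,164) in the scene view. The beaker runs from mouth (357,202) to bottom (378,212) in top, and (312,149) to (332,141) in scene. Dryer crop: the slim peg is at top (168,209), the stout peg at (221,208), and the switch at (195,237) with the bar up the slope.

```bash
python3 - <<'E'
from h import *
np.set_printoptions(precision=4,suppress=True)
D={n:np.load(f"pics/{n}0.npy") for n in("scene","top")}
def T(name,t,s):
    x,r=tri([("top",*t),("scene",*s)]);print(name,x,"res",round(r,4))
    return x
tm=T("tube mouth",(327.1,229.1),(317.3,178.8));tb=T("tube bottom",(361,245.5),(348.3,164.5));print(np.linalg.norm(tm-tb),tm-tb)
bm=T("beak mouth",(357.3,202.5),(311.8,149.5));bb=T("beak bot",(378,212),(331.8,141.5));print(np.linalg.norm(bm-bb))
# board corners: far-left, far-right, near-right, near-left in top
for t,s in zip([(339.2,174.5),(402.2,201.5),(366.5,274.5),(303.5,243)],[(333,127),(367,172),(313.5,205),(280.5,150.5)]):T("corner?",t,s)
# dryer: crop top 140+X/3,155+Y/3 ; scene 132+(X-336)/3,170+Y/3
t=lambda X,Y:(140+X/3,155+Y/3); s=lambda X,Y:(132+(X-336)/3,170+Y/3)
T("slim tip",t(72,151),s(519,258)); T("stout tip",t(243,152),s(650,142))
T("slim seat",t(90,164),s(534,306)); T("stout seat",t(249,161),s(654,177))
T("dry FL top",t(20,16),s(349,268)) # rear left
T("dry rear right",t(323,15),s(588,57)); T("switch foot",t(169,246),s(667,297))
T("edge crease L",t(16,210),s(517,410));T("edge crease R",t(326,208),s(744,155));T("bar near top",t(164,262),s(692,292))
# depth profile: along tube/beaker axis
for nm,m,b in(("tube",(327.1,229.1),(361,245.5)),("beak",(357.3,202.5),(378,212))):
    m=np.array(m);b=np.array(b)
    for f in(-.2,0,.1,.3,.5,.7,.9,1.,1.2):
        c=m+f*(b-m);n_=np.array([-(b-m)[1],(b-m)[0]])/np.linalg.norm(b-m)
        print(nm,f,[ (lambda q:round(dep("top",int(round(q[0])),int(round(q[1])),D["top"][int(round(q[1])),int(round(q[0]))])[2]*1000))(c+k*n_) for k in(-9,-7,-5,-3,-1,0,1,3,5,7,9)])
E
```

```text
tube mouth [ 0.4852 -0.1748  0.0407] res 0.0023
tube bottom [ 0.4397 -0.2688  0.0617] res 0.0033
0.10651798346969221 [ 0.0456  0.0939 -0.021 ]
beak mouth [ 0.569  -0.2598  0.05  ] res 0.001
beak bot [ 0.5371 -0.3171  0.066 ] res 0.005
0.06749958647887498
corner? [ 0.5315 -0.1814  0.2495] res 0.0606
corner? [ 0.527  -0.4544 -0.1165] res 0.0917
corner? [ 0.4427 -0.2855 -0.164 ] res 0.088
corner? [ 0.4623 -0.0514  0.2577] res 0.056
slim tip [0.5089 0.282  0.1499] res 0.0002
stout tip [0.5212 0.1314 0.1281] res 0.0
slim seat [0.5116 0.2832 0.0692] res 0.0011
stout seat [0.5233 0.1308 0.0722] res 0.0007
dry FL top [0.6517 0.3646 0.0761] res 0.0038
dry rear right [0.6762 0.0693 0.0617] res 0.0021
switch foot [0.4394 0.2022 0.0585] res 0.0002
edge crease L [0.4619 0.3494 0.0621] res 0.0036
edge crease R [0.4842 0.0546 0.0603] res 0.0006
bar near top [0.4175 0.1982 0.0921] res 0.0035
tube -0.2 [16, 14, 14, 23, 16, 16, 15, 14, 24, 14, 16]
tube 0 [26, 46, 61, 62, 62, 59, 59, 54, 45, 21, 19]
tube 0.1 [24, 23, 55, 58, 62, 62, 58, 56, 47, 25, 25]
tube 0.3 [29, 29, 63, 66, 63, 67, 66, 63, 46, 31, 28]
tube 0.5 [38, 35, 67, 66, 68, 66, 67, 69, 55, 30, 31]
tube 0.7 [40, 38, 66, 70, 71, 75, 72, 68, 64, 33, 38]
tube 0.9 [40, 41, 70, 75, 75, 77, 70, 69, 66, 41, 38]
tube 1.0 [44, 47, 73, 76, 73, 78, 78, 73, 63, 41, 42]
tube 1.2 [48, 43, 51, 51, 44, 47, 51, 46, 50, 44, 46]
beak -0.2 [33, 24, 26, 27, 30, 26, 29, 24, 29, 26, 26]
beak 0 [68, 82, 83, 81, 82, 81, 81, 78, 71, 64, 33]
beak 0.1 [73, 80, 82, 88, 81, 88, 82, 78, 74, 64, 33]
beak 0.3 [74, 84, 84, 87, 90, 86, 85, 83, 76, 64, 28]
beak 0.5 [85, 88, 89, 91, 89, 90, 87, 83, 76, 71, 39]
beak 0.7 [81, 89, 87, 91, 93, 93, 89, 86, 84, 68, 40]
beak 0.9 [87, 93, 93, 91, 91, 87, 93, 87, 82, 76, 45]
beak 1.0 [81, 92, 97, 98, 95, 93, 93, 85, 80, 72, 46]
beak 1.2 [51, 45, 40, 46, 47, 47, 48, 45, 49, 51, 47]
```

```bash
cat > cloud.py <<'E'
from h import *
from scipy.optimize import least_squares
np.set_printoptions(precision=4,suppress=True)
def cl(n,d):
    f,cx,cy,R,t=cam(n);v,u=np.mgrid[0:384,0:512]
    P=np.stack([(u-cx)/f*d,(v-cy)/f*d,d],-1).reshape(-1,3);P=P[d.ravel()>0]
    return (P-t)@R
def cyl(P,r,a0,b0,it=6):
    # axis through a(m) and direction; refine, inliers within 5 mm
    a=np.array(a0,float);u=np.array(b0,float)-a;L=np.linalg.norm(u);u/=L
    for _ in range(it):
        s=(P-a)@u;rad=np.linalg.norm(P-a-np.outer(s,u),axis=1)
        Q=P[(s>.012)&(s<L-.006)&(abs(rad-r)<.006)]
        e1=np.cross(u,[0,0,1]);e1/=np.linalg.norm(e1);e2=np.cross(u,e1)
        def g(x):
            A=a+x[0]*e1+x[1]*e2;U=u+x[2]*e1+x[3]*e2;U/=np.linalg.norm(U)
            return np.linalg.norm(np.cross(Q-A,U),axis=1)-r
        x=least_squares(g,np.zeros(4),loss="soft_l1",f_scale=.002).x
        a=a+x[0]*e1+x[1]*e2;u=u+x[2]*e1+x[3]*e2;u/=np.linalg.norm(u)
    s=(P-a)@u;rad=np.linalg.norm(P-a-np.outer(s,u),axis=1)
    S=s[(abs(rad-r)<.006)&(((P-a)@np.array([0,0,1])-s*u[2])>.3*r)]
    return a,u,len(Q),S
E
python3 - <<'E'
from cloud import *
C={n:cl(n,np.load(f"pics/{n}0.npy")) for n in("top","scene")}
for nm,r,m,b in(("tube",.017,(.4852,-.1748,.0407),(.4397,-.2688,.0617)),("beak",.025,(.569,-.2598,.05),(.5371,-.3171,.066))):
    for k in("top","scene","both"):
        P=np.vstack(list(C.values())) if k=="both" else C[k]
        P=P[np.linalg.norm(P-(np.array(m)+b)/2,axis=1)<.1]
        a,u,n,S=cyl(P,r,b,m)
        h=np.histogram(S,np.arange(-.02,.13,.005))[0]
        print(nm,k,"a",a,"u",u,n,"elev",np.degrees(np.arcsin(u[2])).round(1),"yaw",np.arctan2(u[1],u[0]).round(3));print(h)
for k,P in C.items():
    top=P[(abs(P[:,2]-.070)<.004)&(P[:,0]>.45)&(P[:,0]<.7)&(P[:,1]>0)&(P[:,1]<.4)]
    print(k,"top z",np.median(top[:,2]),cv2.minAreaRect((top[:,:2]*1000).astype(np.float32)))
    for nm,(x,y),z0 in(("slim",(.5115,.283),.095),("stout",(.523,.131),.09),("slimtip",(.5115,.283),.145),("stouttip",(.523,.131),.125)):
        Q=P[(np.hypot(P[:,0]-x,P[:,1]-y)<.03)&(P[:,2]>z0)];print(nm,len(Q),Q.mean(0),"max",Q.max(0),"min",Q.min(0))
        Q=P[(np.hypot(P[:,0]-x,P[:,1]-y)<.045)&(P[:,2]>.0735)&(P[:,2]<.084)];print("  seat",len(Q),(Q.max(0)+Q.min(0))/2)
    Q=P[(np.hypot(P[:,0]-.43,P[:,1]-.20)<.035)&(P[:,2]>.085)];print("bar",len(Q),Q.mean(0),Q.max(0),Q.min(0))
E
```

```text
tube top a [ 0.4416 -0.2698  0.0611] u [ 0.4312  0.8845 -0.1779] 385 elev -10.2 yaw 1.117
[ 0  0  0  0 15 19 23 22 20 20 19 20 19 19 18 19 20 19 17 18 19 20 19 18
 20 20  5  0  0]
tube scene a [ 0.4384 -0.2682  0.0616] u [ 0.4208  0.887  -0.1901] 361 elev -11.0 yaw 1.128
[ 0  0  0  0 15 15 11 16 12 16 13 14 14 13 15 13 15 14 16 15 12 15 14 15
 14 17  2  0  0]
tube both a [ 0.4397 -0.2689  0.0613] u [ 0.4274  0.8859 -0.1805] 739 elev -10.4 yaw 1.121
[ 0  0  0  0 29 34 34 37 33 35 32 34 33 32 33 32 35 32 33 33 31 35 32 33
 34 36  8  0  0]
beak top a [ 0.5415 -0.3182  0.071 ] u [ 0.4155  0.8932 -0.1718] 306 elev -9.9 yaw 1.135
[ 0  0  0  0 20 29 26 27 29 28 26 28 27 30 26 30 28 29  5  0  0  0  0  0
  0  0  0  0  0]
beak scene a [ 0.5373 -0.3162  0.0698] u [ 0.4328  0.889  -0.1494] 264 elev -8.6 yaw 1.118
[ 0  0  0  0  9 20 18 20 20 16 18 19 18 20 17 17 20 16  4  0  0  0  0  0
  0  0  0  0  0]
beak both a [ 0.5395 -0.3171  0.0705] u [ 0.42    0.8932 -0.1604] 568 elev -9.2 yaw 1.131
[ 0  0  0  0 29 48 45 44 49 43 44 46 45 49 45 47 50 42  9  0  0  0  0  0
  0  0  0  0  0]
top top z 0.06966
[... 670 characters left out ...]
853]
scene top z 0.06942380796656725 ((555.8018798828125, 213.22776794433594), (215.4276123046875, 298.81365966796875), 4.28577995300293)
slim 141 [0.5037 0.2865 0.1322] max [0.5134 0.2937 0.16  ] min [0.4986 0.2754 0.0952]
  seat 240 [0.5079 0.2843 0.0786]
stout 206 [0.514  0.1398 0.119 ] max [0.5329 0.1513 0.1369] min [0.5029 0.1193 0.0903]
  seat 233 [0.52   0.1355 0.0784]
slimtip 52 [0.5057 0.2859 0.1528] max [0.5134 0.2928 0.16  ] min [0.4996 0.2754 0.1452]
  seat 240 [0.5079 0.2843 0.0786]
stouttip 96 [0.517  0.1369 0.1309] max [0.5329 0.1497 0.1369] min [0.5038 0.1193 0.125 ]
  seat 233 [0.52   0.1355 0.0784]
bar 119 [0.4258 0.2052 0.0976] [0.4483 0.2112 0.1081] [0.4078 0.1966 0.085 ]
```

```bash
cat > go.py <<'E'
from h import *
from scipy.spatial.transform import Rotation as Ro
np.set_printoptions(precision=4,suppress=True)
Z=np.array([0,0,1.])
def unit(v):return np.array(v)/np.linalg.norm(v)
def pick(u,al):
    u=unit(u);w=unit(-Z+u*u[2]);y=-np.cross(u,w);z=np.cos(al)*u+np.sin(al)*w
    return np.c_[np.cross(y,z),y,z]
def place(az,al):
    w=np.array([np.cos(az),np.sin(az),0]);z=-np.cos(al)*Z+np.sin(al)*w;y=np.cross(Z,w)
    return np.c_[np.cross(y,z),y,z]
def cur():
    o=bot.get_obs();return np.array(o["position"]),Ro.from_euler("xyz",o["ee_rot"]).as_matrix(),o
def delta(p,R,p0=None,R0=None):
    if p0 is None:p0,R0,_=cur()
    d=R0.T@(np.array(p)-p0);rv=Ro.from_matrix(R0.T@R).as_rotvec()
    return np.r_[d,rv],np.linalg.norm(d),np.linalg.norm(rv)
E
python3 - <<'E'
from cloud import *
from go import *
C={n:cl(n,np.load(f"pics/{n}0.npy")) for n in("top","scene")}
for nm,(x,y),r,zz in(("slim",(.5105,.284),.009,(.085,.148)),("stout",(.522,.132),.016,(.085,.120))):
    rs=[]
    for k,P in C.items():
        Q=P[(np.hypot(P[:,0]-x,P[:,1]-y)<.026)&(P[:,2]>zz[0])&(P[:,2]<zz[1])]
        s=least_squares(lambda c:np.hypot(Q[:,0]-c[0],Q[:,1]-c[1])-r,[x,y],loss="soft_l1",f_scale=.002).x;rs.append(s)
    print(nm,*rs,np.mean(rs,0))
u=unit([.427,.886,-.187]);a=np.array([.4400,-.2690,.0613])
g=a+.038*u;R=pick(u,np.radians(60));p=g-.012*R[:,2]
print("grasp",g,"p",p,"z",R[:,2]);print(delta(p-.10*R[:,2],R))
E
```

```text
slim [0.5124 0.2836] [0.5089 0.2841] [0.5106 0.2838]
stout [0.5235 0.1339] [0.5199 0.1346] [0.5217 0.1343]
grasp [ 0.4562 -0.2354  0.0542] p [ 0.4545 -0.2389  0.0655] z [ 0.143   0.2968 -0.9442]
(array([ 0.3443, -0.2652,  0.0803,  0.1371,  0.3152, -0.8222]), np.float64(0.4419864327730644), np.float64(0.8911507789029722))
```

Careful with the scale: turns go in shares of 2 pi rad. That gives: -0.45 rad / 6.2832 = -0.0716.

Request:
steer_hand(
  moves="0.04 -0.03 0.01 0.0022 0.0048 -0.0127\n0.08 -0.06 0.02 0.0048 0.0111 -0.0302\n0.11 -0.09 0.03 0.0072 0.0159 -0.043\n0.15 -0.12 0.035 0.0095 0.0223 -0.0573\n0.19 -0.145 0.045 0.0121 0.0271 -0.0716\n0.23 -0.175 0.053 0.0143 0.0334 -0.0875\n0.265 -0.205 0.062 0.0167 0.0387 -0.1007\n0.305 -0.235 0.071 0.0191 0.0446 -0.1162\n0.344 -0.265 0.08 0.0218 0.0501 -0.1308\n0.344 -0.265 0.08 0.0218 0.0501 -0.1308\n0.344 -0.265 0.08 0.0218 0.0501 -0.1308",
  aperture=1.0,
)

```text
time: 1.2
position: [0.4403, -0.2688, 0.1601]
ee_rot: [3.141, -0.334, 1.124]
force: [0.1, -0.1, 0.3]
grip_width: 0.996
gripper_force: 0.0
```

```bash
cat > d1.py <<'E'
from go import *
import sys
u=unit([.427,.886,-.187]);a=np.array([.4400,-.2690,.0613])
g=a+.038*u;R=pick(u,np.radians(60));p=g-.012*R[:,2]
for s in map(float,sys.argv[1:]): print(s,*delta(p-s*R[:,2],R))
print(cur()[2]["joint_pos"],cur()[2]["force"])
E
python3 d1.py .1 .05 0
```

```text
0.1 [ 0.     -0.0002  0.0002 -0.0003  0.0015  0.0018] 0.00028825005711811394 0.0023510210968715303
0.05 [ 0.0001 -0.0002  0.0502 -0.0003  0.0015  0.0018] 0.05021780307919057 0.0023510210968715303
0.0 [ 0.0002 -0.0002  0.1002 -0.0003  0.0015  0.0018] 0.10021762521685143 0.0023510210968715303
[ 0.9799  0.5934 -0.4436  1.8636 -0.1245  0.786   0.2415] [ 0.1014 -0.1232  0.3459]
```

Request:
steer_hand(
  moves="0 0 0.01 0 0 0\n0 0 0.03 0 0 0\n0 0 0.05 0 0 0\n0 0 0.065 0 0 0\n0 0 0.08 0 0 0\n0 0 0.09 0 0 0\n0 0 0.096 0 0 0\n0 0 0.1 0 0 0\n0 0 0.1 0 0 0",
  aperture=0.65,
  grip_force=15,
)

```text
time: 2.1
position: [0.4545, -0.2407, 0.0661]
ee_rot: [3.14, -0.334, 1.121]
force: [-0.4, 0.8, 0.8]
grip_width: 0.653
gripper_force: 0.0
```

```bash
python3 d1.py 0
```

```text
0.0 [ 0.0013 -0.0008  0.0011  0.0018  0.0022 -0.0003] 0.0018615904959592552 0.0028709832926357
[ 0.9012  0.7353 -0.4187  1.9532 -0.1063  0.542   0.2191] [-0.4301  0.7564  0.8144]
```

Request:
steer_hand(
  moves="0 0 0 0 0 0\n0 0 0 0 0 0\n0 0 0 0 0 0\n0 0 0 0 0 0\n0 0 0 0 0 0\n0 0 0 0 0 0",
  aperture=0.0,
  grip_force=15,
)

```text
time: 2.7
position: [0.4541, -0.24, 0.0663]
ee_rot: [3.141, -0.334, 1.122]
force: [-1.6, 0.3, 2.5]
grip_width: 0.361
gripper_force: 15.0
```

```bash
python3 d1.py 0
```

```text
0.0 [ 0.0008 -0.0001  0.0011  0.0004  0.0018  0.0003] 0.001405432364999896 0.0018474255084421306
[ 0.901   0.7348 -0.4192  1.954  -0.1063  0.5431  0.2191] [-1.6417  0.2559  2.4677]
```

```bash
cat > d2.py <<'E'
from go import *
R=place(np.radians(29),np.radians(60));p0,R0,o=cur()
peg=np.array([.5106,.2838]);
tcp=np.r_[peg,.26]-.012*R[:,2]
print("lift",R0.T@[0.03,0.03,.22]); print(delta(tcp,R))
q0=np.array([.50,-.18,.30])
Rm=place(np.radians(-50),np.radians(20))
print("mid",delta(p0+[.03,.03,.22],Rm)); print("mid->place",delta(tcp,R,p0+[.03,.03,.22],Rm))
E
python3 d2.py
```

```text
lift [ 0.1099  0.0141 -0.1947]
(array([ 0.5265, -0.1824, -0.0288, -0.9134, -0.5295, -2.4522]), np.float64(0.5579123649113317), np.float64(2.669765155079874))
mid (array([ 0.1099,  0.0141, -0.1947, -0.0084, -0.605 , -1.1675]), np.float64(0.22405356502408075), np.float64(1.315005049742143))
mid->place (array([ 0.3483,  0.3275, -0.1051, -0.902 , -0.5822, -1.075 ]), np.float64(0.4895227084031627), np.float64(1.5192627155254177))
```

Request:
steer_hand(
  moves="0 0 -0.01 0 0 0\n0 0 -0.03 0 0 0\n0 0 -0.06 0 0 0\n0 0 -0.1 0 0 0\n0 0 -0.14 0 0 0\n0 0 -0.18 0 0 0\n0 0 -0.2 0 0 0\n0 0 -0.2 0 0 0",
)

```text
time: 3.5
position: [0.4269, -0.3016, 0.2583]
ee_rot: [3.132, -0.331, 1.122]
force: [-0.2, 0.6, -1.3]
grip_width: 0.361
gripper_force: 15.0
```

```bash
python3 d2.py
python3 - <<'E'
from h import *
p,d=bot.camera("top");q,e=bot.camera("scene");k=2
cv2.imwrite("pics/lift.png",np.hstack([cv2.resize(p[150:300,270:420],None,fx=2.6,fy=2.6),cv2.resize(q[60:210,260:410],None,fx=2.6,fy=2.6)]))
E
```

```text
lift [ 0.1093  0.0159 -0.1949]
(array([ 0.5276, -0.1864,  0.1711, -0.9137, -0.5164, -2.4508]), np.float64(0.5851753036107998), np.float64(2.666104412608222))
mid (array([ 0.1093,  0.0159, -0.1949, -0.0025, -0.5966, -1.1703]), np.float64(0.2240535650240808), np.float64(1.3136133265973187))
mid->place (array([ 0.4418,  0.3879,  0.0651, -0.902 , -0.5822, -1.075 ]), np.float64(0.5915672009153264), np.float64(1.5192627155254177))
```

View pics/lift.png

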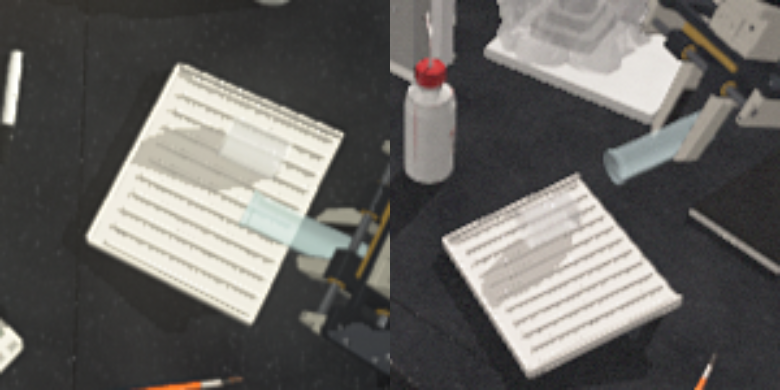

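The lift crop shows the tube held firmly, mouth at about (250,212) left and (612,165) right. The beaker is undisturbed. Next I turn the tube over.

```bash
python3 - <<'E'
from go import *
Rm=place(np.radians(-50),np.radians(20));print(delta([.48,-.10,.34],Rm))
E
```

```text
(array([ 0.2195, -0.0372, -0.0141, -0.0078, -0.6043, -1.1678]), np.float64(0.22308677429872814), np.float64(1.3149173480330112))
```

To row units: -1.168 rad / 6.2832 = -0.1859.

Request:
steer_hand(
  moves="0.02 -0.003 -0.02 0 -0.008 -0.0159\n0.04 -0.007 -0.03 0 -0.0175 -0.0334\n0.065 -0.01 -0.03 0 -0.0271 -0.0525\n0.09 -0.015 -0.03 0 -0.0374 -0.0724\n0.115 -0.02 -0.03 0 -0.0477 -0.0923\n0.14 -0.025 -0.03 0 -0.0573 -0.1114\n0.165 -0.03 -0.03 0 -0.0676 -0.1305\n0.19 -0.034 -0.02 0 -0.0772 -0.1496\n0.21 -0.037 -0.014 0 -0.0867 -0.1679\n0.22 -0.037 -0.014 0 -0.0961 -0.1859\n0.22 -0.037 -0.014 0 -0.0961 -0.1859",
)

```text
time: 4.7
position: [0.4798, -0.0957, 0.3387]
ee_rot: [-3.134, 0.342, 2.281]
force: [0.1, -0.4, -0.8]
grip_width: 0.36
gripper_force: 15.0
```

```bash
python3 - <<'E'
from go import *
R=place(np.radians(29),np.radians(60))
t=np.r_[.5106,.2838,.265]-.012*R[:,2]; print(t)
print(delta(t,R)); print(cur()[2]["joint_pos"])
E
```

```text
[0.5015 0.2788 0.271 ]
(array([ 0.277 ,  0.2603, -0.0287, -0.8975, -0.5949, -1.068 ]), np.float64(0.38115490350430903), np.float64(1.5166204877679348))
[ 0.5334  0.2095 -0.6573  1.8966  0.5143  0.9457  0.3295]
```

To row units: -0.14 rad / 6.2832 = -0.0223.

Request:
steer_hand(
  moves="0.02 0.019 -0.002 -0.0095 -0.0064 -0.0119\n0.045 0.042 -0.004 -0.0223 -0.0151 -0.0271\n0.07 0.066 -0.007 -0.0358 -0.0239 -0.0425\n0.1 0.094 -0.01 -0.0493 -0.0326 -0.0589\n0.125 0.117 -0.013 -0.0629 -0.0414 -0.0748\n0.15 0.14 -0.015 -0.0764 -0.0501 -0.0907\n0.175 0.165 -0.018 -0.0891 -0.0589 -0.1066\n0.2 0.19 -0.021 -0.1027 -0.0684 -0.1225\n0.225 0.212 -0.024 -0.1162 -0.0772 -0.1385\n0.255 0.24 -0.027 -0.1297 -0.0859 -0.1544\n0.277 0.26 -0.029 -0.1428 -0.0947 -0.17\n0.277 0.26 -0.029 -0.1428 -0.0947 -0.17",
)

```text
time: 5.9
position: [0.5045, 0.281, 0.2717]
ee_rot: [3.128, 1.041, -2.662]
force: [2.0, -0.7, -2.3]
grip_width: 0.366
gripper_force: 15.0
```

```bash
python3 - <<'E'
from go import *
R=place(np.radians(29),np.radians(60))
t=np.r_[.5106,.2838,.265]-.012*R[:,2]
print(delta(t,R)); print(cur()[2]["joint_pos"])
E
```

```text
(array([ 0.0025, -0.0006, -0.0028, -0.0089, -0.0057, -0.0133]), np.float64(0.003783167416510075), np.float64(0.016940336665139537))
[ 0.0479  0.4773 -0.8783  2.4153  2.5618  0.8142 -0.9627]
```

Request:
steer_hand(
  moves="0 0 0 0 0 0\n0 0 0 0 0 0\n0 0 0 0 0 0",
)

```text
time: 6.2
position: [0.5066, 0.273, 0.2726]
ee_rot: [3.136, 1.039, -2.674]
force: [-0.7, 0.2, -0.5]
grip_width: 0.367
gripper_force: 15.0cloud.py:14: RuntimeWarning: invalid value encountered in divide
```

```bash
cat > meas.py <<'E'
from cloud import *
from go import *
def hang(peg,zb,zr,r,tag,lo=None,hi=None):
    """vertical-ish vessel near peg: fit centre at mid heights per camera"""
    res=[]
    for n in("top","scene"):
        p,d=bot.camera(n);cv2.imwrite(f"pics/{tag}_{n}.png",p);P=cl(n,d)
        P=P[(np.hypot(P[:,0]-peg[0],P[:,1]-peg[1])<.05)&(P[:,2]>zr)&(P[:,2]<zb)]
        a,u,k,S=cyl(P,r,[*peg,zb+.01],[*peg,zr-.01])
        foot=a+u*((zr-a[2])/u[2]);print(n,k,"foot",foot,"u",u,"S",S.min() if len(S) else None);res.append((foot,u))
    print("mean foot",(res[0][0]+res[1][0])/2,"u",(res[0][1]+res[1][1])/2)
E
python3 - <<'E'
from meas import *
hang((.511,.284),.245,.195,.017,"hang1")
print(cur()[0],cur()[2]["joint_pos"],delta(np.r_[.5106,.2838,.265]-.012*place(np.radians(29),np.radians(60))[:,2],place(np.radians(29),np.radians(60)))[0])
q=cv2.imread("pics/hang1_scene.png");p=cv2.imread("pics/hang1_top.png")
cv2.imwrite("pics/hang1.png",np.hstack([cv2.resize(p[110:260,110:260],None,fx=2.6,fy=2.6),cv2.resize(q[120:270,130:280],None,fx=2.6,fy=2.6)]))
E
```

```text
  e1=np.cross(u,[0,0,1]);e1/=np.linalg.norm(e1);e2=np.cross(u,e1)
Traceback (most recent call last):
  File "meas.py", line 9, in hang
    a,u,k,S=cyl(P,r,[*peg,zb+.01],[*peg,zr-.01])
            ~~~^^^^^^^^^^^^^^^^^^^^^^^^^^^^^^^^^
  File "cloud.py", line 18, in cyl
    x=least_squares(g,np.zeros(4),loss="soft_l1",f_scale=.002).x
      ~~~~~~~~~~~~~^^^^^^^^^^^^^^^^^^^^^^^^^^^^^^^^^^^^^^^^^^^
ValueError: Residuals are not finite in the initial point.
```

```bash
sed -i 's/np.cross(u,\[0,0,1\]);e1/np.cross(u,[0,0,1] if abs(u[2])<.7 else [1,0,0]);e1/; s/(((P-a)@np.array(\[0,0,1\])-s\*u\[2\])>.3\*r)/(True if abs(u[2])>.7 else (P-a)[:,2]-s*u[2]>.3*r)/' cloud.py
python3 - <<'E'
from meas import *
hang((.511,.284),.245,.195,.017,"hang1")
print(cur()[0],cur()[2]["joint_pos"],cur()[2]["qd"],delta(np.r_[.5106,.2838,.265]-.012*place(np.radians(29),np.radians(60))[:,2],place(np.radians(29),np.radians(60)))[0])
q=cv2.imread("pics/hang1_scene.png");p=cv2.imread("pics/hang1_top.png")
cv2.imwrite("pics/hang1.png",np.hstack([cv2.resize(p[110:260,110:260],None,fx=2.6,fy=2.6),cv2.resize(q[120:270,130:280],None,fx=2.6,fy=2.6)]))
E
```

```text
top 39 foot [0.5165 0.2788 0.195 ] u [-0.0232  0.0216 -0.9995] S 0.010556067736498611
scene 61 foot [0.5138 0.2788 0.195 ] u [ 0.0039  0.0153 -0.9999] S 0.01815005851039628
mean foot [0.5152 0.2788 0.195 ] u [-0.0096  0.0185 -0.9997]
[0.5062 0.274  0.2734] [ 0.0541  0.4684 -0.8741  2.4172  2.5523  0.8126 -0.9611] [-0.001   0.002  -0.0029  0.0005  0.0088  0.0011 -0.0003] [ 0.0031  0.0064 -0.0005 -0.0249 -0.0061 -0.0169]
```

View pics/hang1.png

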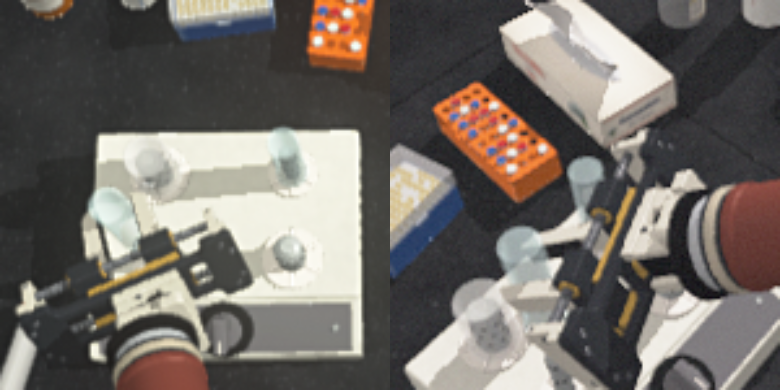

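The hang crop shows the tube inverted and nearly vertical beside the slim peg, tube bottom at about (110,215) left and (520,245) right. However, joint 4 is at its limit, so I turn the tool's azimuth to give the wrist room.

```bash
python3 - <<'E'
from go import *
R=place(np.radians(-15),np.radians(60))
t=np.r_[.5106,.2838,.265]-.012*R[:,2]; print(t)
print(delta(t,R))
E
```

```text
[0.5006 0.2865 0.271 ]
(array([ 0.0018,  0.0137,  0.0018,  0.6389, -0.0066,  0.3691]), np.float64(0.013891715060104974), np.float64(0.7379043331793592))
```

Careful with the scale: turns go in shares of 2 pi rad. That gives: 0.639 rad / 6.2832 = 0.1017.

Request:
steer_hand(
  moves="0 0.003 0 0.0143 -0.0002 0.0083\n0.001 0.005 0 0.0286 -0.0003 0.0166\n0.001 0.007 0.001 0.0438 -0.0005 0.0255\n0.001 0.009 0.001 0.0589 -0.0006 0.0341\n0.002 0.011 0.001 0.0732 -0.0008 0.0423\n0.002 0.013 0.002 0.0875 -0.001 0.0509\n0.002 0.014 0.002 0.1017 -0.0011 0.0587\n0.002 0.014 0.002 0.1017 -0.0011 0.0587\n0.002 0.014 0.002 0.1017 -0.0011 0.0587\n0.002 0.014 0.002 0.1017 -0.0011 0.0587",
)

```text
time: 7.35
position: [0.5002, 0.2856, 0.27]
ee_rot: [-3.139, 1.047, 2.884]
force: [-0.5, -0.2, -1.0]
grip_width: 0.362
gripper_force: 15.0
```

```bash
python3 - <<'E'
from meas import *
hang((.511,.284),.245,.195,.017,"hang2")
R=place(np.radians(-15),np.radians(60))
t=np.r_[.5106,.2838,.265]-.012*R[:,2]
print(delta(t,R)[0],cur()[2]["joint_pos"],cur()[2]["qd"])
E
```

```text
top 26 foot [0.5114 0.282  0.195 ] u [-0.019  -0.0649 -0.9977] S 0.010207882290237434
scene 11 foot [0.5103 0.2802 0.195 ] u [ 0.0248 -0.0763 -0.9968] S 0.009587790130023567
mean foot [0.5108 0.2811 0.195 ] u [ 0.0029 -0.0706 -0.9972]
[-0.0008  0.001  -0.0005  0.0001 -0.0001  0.0017] [-0.5116  0.566  -0.7057  2.1467  1.6109  1.3439 -0.9548] [ 0.0002  0.004  -0.002  -0.0055 -0.0014  0.003   0.0008]
```

```bash
python3 - <<'E'
from h import *
q=cv2.imread("pics/hang2_scene.png");p=cv2.imread("pics/hang2_top.png")
for nm in("scene","top"):
    print(nm,"peg tip",proj(nm,(.5106,.2838,.158)),"rim exp",proj(nm,(.5106,.2838,.193)),"bot exp",proj(nm,(.5106,.2838,.303)))
cv2.imwrite("pics/hang2.png",np.hstack([cv2.resize(p[150:250,120:220],None,fx=4,fy=4,interpolation=2),cv2.resize(q[170:290,140:240],None,fx=4,fy=4,interpolation=2)[:400]]))
E
```

```text
scene peg tip [191.39388741 254.32800953] rim exp [188.61120344 246.31995103] bot exp [178.37265543 216.85527161]
top peg tip [162.65994412 203.96646311] rim exp [159.45207845 201.15698466] bot exp [147.83088179 190.97903308]
```

View pics/hang2.png

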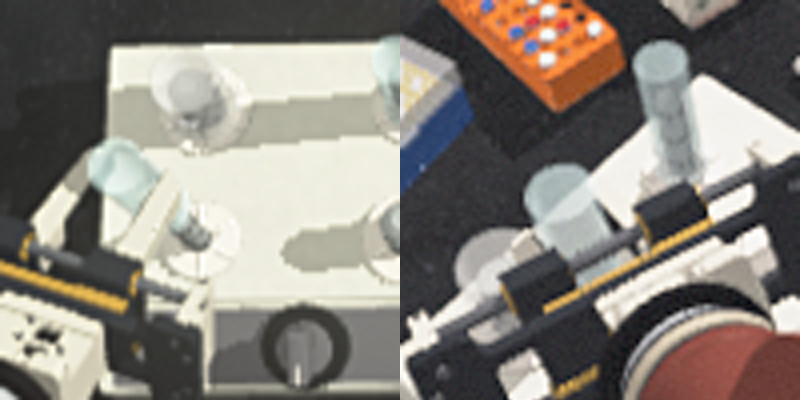

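The hang2 crop shows the tube bottom at (115,165) left and (560,185) right. That puts it within about 1 px of where it should be over the slim peg, so I lower it.

Request:
steer_hand(
  moves="0.008 0.001 0.005 0 0 0\n0.018 0.001 0.01 0 0 0\n0.03 0.001 0.017 0 0 0\n0.042 0.001 0.024 0 0 0\n0.054 0.001 0.031 0 0 0\n0.066 0.001 0.038 0 0 0\n0.076 0.001 0.044 0 0 0\n0.084 0.001 0.048 0 0 0\n0.0866 0.001 0.05 0 0 0\n0.0866 0.001 0.05 0 0 0\n0.0866 0.001 0.05 0 0 0",
)

```text
time: 8.55
position: [0.5006, 0.288, 0.1702]
ee_rot: [3.141, 1.047, 2.881]
force: [-0.6, -0.1, -1.2]
grip_width: 0.363
gripper_force: 15.0
```

```bash
cat > dp.py <<'E'
from meas import *
import sys
az,x,y,z=map(float,sys.argv[1:5]);al=float(sys.argv[5]);e=float(sys.argv[6])
R=place(np.radians(az),np.radians(al));t=np.r_[x,y,z]-e*R[:,2]
print(delta(t,R)[0],cur()[2]["joint_pos"],cur()[2]["force"])
E
python3 dp.py -15 .5106 .2838 .165 60 .012
```

```text
[-0.0008 -0.0015 -0.0001  0.0014 -0.0001  0.0005] [-0.5736  0.7768 -0.6464  2.2106  1.7492  1.4204 -1.206 ] [-0.5845 -0.0749 -1.1635]
```

Request:
steer_hand(
  moves="0.002 -0.001 0.001 0 0 0\n0.004 -0.001 0.002 0 0 0\n0.006 -0.001 0.003 0 0 0\n0.008 -0.001 0.0045 0 0 0\n0.0095 -0.001 0.0055 0 0 0\n0.0105 -0.001 0.006 0 0 0\n0.0105 -0.001 0.006 0 0 0\n0.0105 -0.001 0.006 0 0 0",
)

```text
time: 9.35
position: [0.5002, 0.2869, 0.1577]
ee_rot: [-3.141, 1.047, 2.882]
force: [0.2, -0.4, -0.3]
grip_width: 0.364
gripper_force: 15.0
```

```bash
python3 dp.py -15 .5106 .2838 .153 60 .012
```

```text
[-0.0013 -0.0003 -0.0002  0.0011 -0.0006  0.0011] [-0.5792  0.8035 -0.6384  2.2177  1.7658  1.4302 -1.2352] [ 0.1755 -0.3619 -0.3146]
```

Request:
steer_hand(
  moves="0.0005 0 0.0003 0 0 0\n0.001 0 0.0006 0 0 0\n0.0015 0 0.0009 0 0 0\n0.002 0 0.0012 0 0 0\n0.002 0 0.0012 0 0 0",
  grip_force=8,
)

```text
time: 9.85
position: [0.5004, 0.2869, 0.156]
ee_rot: [-3.141, 1.048, 2.881]
force: [-0.9, -0.5, 2.3]
grip_width: 0.364
gripper_force: 8.0
```

```bash
python3 dp.py -15 .5106 .2838 .151 60 .012
```

```text
[-0.001  -0.0003 -0.0003  0.0011  0.001   0.0007] [-0.5803  0.8082 -0.6369  2.2184  1.7691  1.4334 -1.2404] [-0.9347 -0.4893  2.2948]
```

Request:
steer_hand(
  moves="0.0005 0 0.0003 0 0 0\n0.0009 0 0.0005 0 0 0\n0.0009 0 0.0005 0 0 0",
)

```text
time: 10.15
position: [0.5007, 0.2868, 0.1558]
ee_rot: [3.141, 1.05, 2.88]
force: [-1.9, -0.4, 5.8]
grip_width: 0.366
gripper_force: 8.0
```

```bash
python3 - <<'E'
from meas import *
hang((.511,.284),.18,.09,.017,"seat1")
P=cl("top",bot.camera("top")[1]);Q=P[np.hypot(P[:,0]-.5106,P[:,1]-.2838)<.012];print("bottom z",np.median(Q[Q[:,2]>.17][:,2]),len(Q))
E
```

```text
top 70 foot [0.5108 0.2778 0.09  ] u [-0.0217 -0.0825 -0.9964] S 0.011590728128764582
scene 200 foot [0.5093 0.285  0.09  ] u [-0.0024  0.007  -1.    ] S 0.010099845173373614
mean foot [0.51   0.2814 0.09  ] u [-0.0121 -0.0378 -0.9982]
bottom z 0.18669836761292402 63
```

Request:
steer_hand(
  moves="0 0 0 0 0 0\n0 0 0 0 0 0\n0 0 0 0 0 0\n0 0 0 0 0 0",
  aperture=0.6,
)

```text
time: 10.7
position: [0.5001, 0.2868, 0.154]
ee_rot: [-3.14, 1.046, 2.883]
force: [0.8, 0.6, -0.5]
grip_width: 0.595
gripper_force: 0.0
```

Request:
steer_hand(
  moves="0 0 -0.01 0 0 0\n0 0 -0.03 0 0 0\n0 0 -0.06 0 0 0\n0 0 -0.1 0 0 0\n0 0 -0.13 0 0 0\n0 0 -0.15 0 0 0\n0 0 -0.15 0 0 0",
)

```text
time: 11.4
position: [0.3724, 0.3228, 0.2308]
ee_rot: [3.135, 1.046, 2.882]
force: [0.1, -0.2, -0.0]
grip_width: 0.598
gripper_force: 0.0
```

```bash
python3 - <<'E'
from meas import *
hang((.511,.284),.18,.09,.017,"rel1")
P=cl("top",bot.camera("top")[1]);Q=P[np.hypot(P[:,0]-.5106,P[:,1]-.2838)<.012];print("bottom z",np.median(Q[Q[:,2]>.17][:,2]),len(Q))
# beaker re-fit
C=[cl(n,bot.camera(n)[1]) for n in("top","scene")]
b=np.array([.5394,-.3172,.0704]);m=b+.07*np.array([.424,.891,-.16])
for P in C:
    P=P[np.linalg.norm(P-(m+b)/2,axis=1)<.1];a,u,n,S=cyl(P,.025,b,m);print(a,u,n,np.percentile(S,[1,99]))
u=unit([.424,.891,-.165]);g=b+.036*u;R=pick(u,np.radians(52));p=g-.006*R[:,2]
print("grasp",g,"p",p,R[:,2]);p0,R0,o=cur();print(p0,o["joint_pos"])
Rm=place(np.radians(-50),np.radians(20))
print("mid",delta([.42,0.05,.34],Rm));print("mid->hover",delta(p-.1*R[:,2],R,np.array([.42,0.05,.34]),Rm))
E
```

```text
top 121 foot [0.5119 0.2844 0.09  ] u [-0.0003 -0.0043 -1.    ] S 0.010246610427673232
scene 287 foot [0.5087 0.2849 0.09  ] u [-0.001   0.0036 -1.    ] S 0.010370895911588547
mean foot [0.5103 0.2847 0.09  ] u [-0.0007 -0.0003 -1.    ]
bottom z 0.18628912565479486 59
[ 0.5415 -0.318   0.0713] [ 0.4183  0.8889 -0.1869] 322 [0.0019 0.0696]Traceback (most recent call last):
  File "<stdin>", line 8, in <module>
    return _quantile_unchecked(
        a, q, axis, out, overwrite_input, method, keepdims, weights)
    return _ureduce(a,
                    func=_quantile_ureduce_func,
    ...<5 lines>...
                    overwrite_input=overwrite_input,
                    method=method)
    r = func(a, **kwargs)
    result = _quantile(arr,
                       quantiles=q,
    ...<2 lines>...
                       out=out,
                       weights=wgt)
    slices_having_nans = np.isnan(arr[-1, ...])
                                  ~~~^^^^^^^^^
IndexError: index -1 is out of bounds for axis 0 with size 0
```

```bash
cat > d3.py <<'E'
from go import *
b=np.array([.5395,-.3171,.0706]);u=unit([.421,.8905,-.17]);g=b+.036*u;R=pick(u,np.radians(52));p=g-.006*R[:,2]
if __name__=="__main__":
    p0,R0,o=cur();print("grasp",g,"p",p,R[:,2]);print(p0,o["joint_pos"],o["force"])
    Rm=place(np.radians(-50),np.radians(20));m=np.array([.45,0.05,.34])
    print("mid",delta(m,Rm));print("mid->hover",delta(p-.1*R[:,2],R,m,Rm));print("hover",delta(p-.1*R[:,2],R));print("p",delta(p,R))
E
python3 d3.py
```

```text
grasp [ 0.5547 -0.285   0.0645] p [ 0.5535 -0.2876  0.0698] [ 0.202   0.4273 -0.8812]
[0.3756 0.3192 0.2289] [-0.7889  0.6496 -0.7626  2.2485  1.428   1.5257 -1.2353] [ 0.7843 -0.4501 -0.1957]
mid (array([-0.1667, -0.2409,  0.0674,  0.3984,  0.6764,  0.4781]), np.float64(0.30061838484493736), np.float64(0.9191260390066952))
mid->hover (array([-0.2618, -0.1807,  0.2891, -0.0838,  0.7462,  1.1679]), np.float64(0.4298154883633886), np.float64(1.3884428320636775))
hover (array([-0.098 , -0.5862,  0.314 ,  0.5157,  1.0995,  1.8176]), np.float64(0.6721883344431191), np.float64(2.1859674012795733))
p (array([-0.026 , -0.5395,  0.3653,  0.5157,  1.0995,  1.8176]), np.float64(0.6520814370767404), np.float64(2.1859674012795733))
```

To row units: 0.34 rad / 6.2832 = 0.0541.

Request:
steer_hand(
  moves="-0.025 -0.02 0 0.0048 0.008 0.0064\n-0.05 -0.05 0 0.0143 0.0239 0.0159\n-0.07 -0.09 0.01 0.0223 0.0382 0.0271\n-0.09 -0.13 0.02 0.0318 0.0541 0.0382\n-0.11 -0.16 0.03 0.0414 0.07 0.0493\n-0.13 -0.19 0.045 0.0509 0.0859 0.0605\n-0.15 -0.22 0.06 0.0589 0.1003 0.0708\n-0.167 -0.241 0.067 0.0633 0.1076 0.0761\n-0.167 -0.241 0.067 0.0633 0.1076 0.0761",
  aperture=1.0,
)

```text
time: 12.55
position: [0.4522, 0.0443, 0.3413]
ee_rot: [3.139, 0.349, 2.255]
force: [0.3, 0.3, -0.6]
grip_width: 1.001
gripper_force: 0.0
```

```bash
python3 d3.py | tail -2
```

```text
hover (array([-0.2581, -0.1748,  0.2888, -0.0807,  0.7473,  1.1547]), np.float64(0.4249276996366097), np.float64(1.3778445464195248))
p (array([-0.2089, -0.1323,  0.3647, -0.0807,  0.7473,  1.1547]), np.float64(0.44061597455039975), np.float64(1.3778445464195248))
```

To row units: 1.155 rad / 6.2832 = 0.1838.

Request:
steer_hand(
  moves="-0.02 -0.014 0.02 -0.001 0.0088 0.0135\n-0.045 -0.03 0.045 -0.0022 0.0207 0.0318\n-0.07 -0.048 0.075 -0.0035 0.0318 0.0493\n-0.097 -0.066 0.105 -0.0048 0.0438 0.0676\n-0.122 -0.083 0.135 -0.006 0.0557 0.0859\n-0.148 -0.1 0.165 -0.0073 0.0676 0.1042\n-0.173 -0.117 0.195 -0.0086 0.0796 0.1225\n-0.198 -0.134 0.222 -0.0099 0.0907 0.1401\n-0.222 -0.15 0.248 -0.0111 0.1019 0.1576\n-0.242 -0.164 0.27 -0.0121 0.1114 0.1727\n-0.258 -0.175 0.289 -0.0129 0.1189 0.1838\n-0.258 -0.175 0.289 -0.0129 0.1189 0.1838",
  aperture=0.85,
)

```text
time: 13.75
position: [0.5325, -0.3281, 0.1507]
ee_rot: [-3.132, -0.49, 1.13]
force: [-1.0, -0.3, -1.7]
grip_width: 0.846
gripper_force: 0.0
```

```bash
python3 d3.py
```

```text
grasp [ 0.5547 -0.285   0.0645] p [ 0.5535 -0.2876  0.0698] [ 0.202   0.4273 -0.8812]
[ 0.5325 -0.3281  0.1507] [ 1.0549  0.8255 -0.5975  1.5177 -0.0662  0.9895  0.2022] [-0.996  -0.3156 -1.6778]
mid (array([ 0.3597, -0.2362, -0.0203,  0.0741, -0.7503, -1.1634]), np.float64(0.4307950732149197), np.float64(1.3863618645426676))
mid->hover (array([-0.2618, -0.1807,  0.2891, -0.0838,  0.7462,  1.1679]), np.float64(0.4298154883633886), np.float64(1.3884428320636775))
hover (array([ 0.0019,  0.0016, -0.0072, -0.0103,  0.0021,  0.0004]), np.float64(0.0076020106748917946), np.float64(0.010533196088231181))
p (array([ 0.0021,  0.0026,  0.0928, -0.0103,  0.0021,  0.0004]), np.float64(0.09285737547587217), np.float64(0.010533196088231181))
```

Request:
steer_hand(
  moves="0 0 0 0 0 0\n0 0 0 0 0 0",
  quiet=true,
)

```text
ok
```

```bash
python3 d3.py | tail -1
```

```text
p (array([-0.0095,  0.0025,  0.0943, -0.01  , -0.0012,  0.0161]), np.float64(0.0947990217353029), np.float64(0.019040148144800182))
```

Request:
steer_hand(
  moves="0 0 0 0 0 0\n0 0 0 0 0 0\n0 0 0 0 0 0",
  quiet=true,
)

```text
ok
```

```bash
python3 d3.py | tail -1
```

```text
p (array([-0.0078,  0.0018,  0.0953, -0.008 ,  0.0008,  0.0146]), np.float64(0.09560606982346741), np.float64(0.016678255109827376))
```

To row units: -0.008 rad / 6.2832 = -0.0013.

Request:
steer_hand(
  moves="-0.004 0.001 0.01 -0.0006 0 0.0011\n-0.008 0.002 0.03 -0.0013 0 0.0022\n-0.008 0.002 0.05 -0.0013 0 0.0022\n-0.008 0.002 0.068 -0.0013 0 0.0022\n-0.008 0.002 0.082 -0.0013 0 0.0022\n-0.008 0.002 0.09 -0.0013 0 0.0022\n-0.008 0.002 0.095 -0.0013 0 0.0022\n-0.008 0.002 0.095 -0.0013 0 0.0022\n-0.008 0.002 0.095 -0.0013 0 0.0022",
)

```text
time: 15.15
position: [0.5536, -0.2893, 0.0696]
ee_rot: [3.141, -0.492, 1.128]
force: [0.3, -0.7, 0.7]
grip_width: 0.849
gripper_force: 0.0
```

```bash
python3 d3.py|tail -1
```

```text
p (array([ 0.0014, -0.0008,  0.0006,  0.0013,  0.0007, -0.0011]), np.float64(0.0017044840817152754), np.float64(0.001860151015187063))
```

Request:
steer_hand(
  moves="0 0 0 0 0 0\n0 0 0 0 0 0\n0 0 0 0 0 0\n0 0 0 0 0 0\n0 0 0 0 0 0\n0 0 0 0 0 0",
  aperture=0.0,
  grip_force=15,
)

```text
time: 15.75
position: [0.5531, -0.2887, 0.0694]
ee_rot: [-3.141, -0.492, 1.128]
force: [-0.8, -0.5, 1.7]
grip_width: 0.547
gripper_force: 15.0
```

```bash
python3 d3.py|tail -1
python3 - <<'E'
from go import *
p0,R0,o=cur();print("lift",R0.T@[0,0.02,.22])
E
```

```text
p (array([ 0.0012, -0.0002,  0.0002, -0.0002,  0.0003, -0.0011]), np.float64(0.001246269394978097), np.float64(0.0011817823842399052))
lift [ 0.1199 -0.0087 -0.1854]
```

Request:
steer_hand(
  moves="0.005 0 -0.008 0 0 0\n0.015 0 -0.025 0 0 0\n0.03 -0.002 -0.05 0 0 0\n0.05 -0.004 -0.08 0 0 0\n0.07 -0.006 -0.11 0 0 0\n0.09 -0.007 -0.14 0 0 0\n0.11 -0.008 -0.17 0 0 0\n0.12 -0.009 -0.185 0 0 0\n0.12 -0.009 -0.185 0 0 0\n0.12 -0.009 -0.185 0 0 0\n0.12 -0.009 -0.185 0 0 0",
)

```text
time: 16.85
position: [0.5521, -0.2684, 0.287]
ee_rot: [-3.137, -0.492, 1.126]
force: [-0.2, -0.2, -0.4]
grip_width: 0.547
gripper_force: 15.0
```

```bash
cat > d4.py <<'E'
from go import *
p0,R0,o=cur();print(p0,o["joint_pos"],o["grip_width"])
Rm=place(np.radians(-60),np.radians(20));m=np.array([.50,-.10,.33])
R=place(np.radians(-30),np.radians(52));t=np.r_[.5217,.1343,.235]-.006*R[:,2]
print("mid",delta(m,Rm));print("mid->t",delta(t,R,m,Rm));print("t",t,delta(t,R))
E
python3 d4.py
```

```text
[ 0.5521 -0.2684  0.287 ] [ 0.9985  0.6456 -0.6384  1.4512 -0.1361  1.1631  0.0722] 0.546866686113591
mid (array([ 0.1346, -0.1194,  0.0239,  0.0671, -0.7747, -0.9914]), np.float64(0.18146081771564979), np.float64(1.2599653912035482))
mid->t (array([ 0.2156,  0.1336,  0.0187, -0.3117, -0.5456, -0.4291]), np.float64(0.25427663037435466), np.float64(0.7608468360098856))
t [0.5176 0.1367 0.2387] (array([ 0.2864, -0.2045,  0.2092, -0.333 , -1.1174, -1.5619]), np.float64(0.4094232320756521), np.float64(1.9491062852800147))
```

To row units: -0.99 rad / 6.2832 = -0.1576.

Request:
steer_hand(
  moves="0.01 -0.01 0.002 0.0008 -0.008 -0.0103\n0.025 -0.02 0.004 0.0019 -0.0207 -0.0271\n0.04 -0.035 0.007 0.0032 -0.0334 -0.043\n0.055 -0.05 0.01 0.0043 -0.0462 -0.0597\n0.07 -0.065 0.012 0.0056 -0.0589 -0.0764\n0.085 -0.077 0.015 0.0067 -0.0716 -0.0923\n0.1 -0.09 0.017 0.008 -0.0844 -0.1082\n0.113 -0.1 0.02 0.0089 -0.0971 -0.1241\n0.125 -0.11 0.022 0.0099 -0.1098 -0.1409\n0.135 -0.119 0.024 0.0107 -0.1233 -0.1576\n0.135 -0.119 0.024 0.0107 -0.1233 -0.1576\n0.135 -0.119 0.024 0.0107 -0.1233 -0.1576",
)

```text
time: 18.05
position: [0.5009, -0.0995, 0.3306]
ee_rot: [3.141, 0.35, 2.093]
force: [0.5, -0.6, -0.6]
grip_width: 0.544
gripper_force: 15.0
```

```bash
python3 d4.py
```

```text
[ 0.5009 -0.0995  0.3306] [ 0.4898  0.2815 -0.6645  1.8396  0.5912  1.0232  0.0776] 0.5436755753718283
mid (array([ 0.0002, -0.001 ,  0.0006,  0.0001,  0.0007, -0.0013]), np.float64(0.0011845586532824514), np.float64(0.0015238457198278412))
mid->t (array([ 0.2156,  0.1336,  0.0187, -0.3117, -0.5456, -0.4291]), np.float64(0.25427663037435466), np.float64(0.7608468360098856))
t [0.5176 0.1367 0.2387] (array([ 0.2159,  0.1323,  0.0191, -0.3121, -0.5446, -0.4303]), np.float64(0.2539487550091709), np.float64(0.7610468124872378))
```

To row units: -0.545 rad / 6.2832 = -0.0867.

Request:
steer_hand(
  moves="0.015 0.01 0.001 -0.0035 -0.0064 -0.0048\n0.035 0.022 0.003 -0.008 -0.0143 -0.0111\n0.06 0.037 0.005 -0.0138 -0.0239 -0.0191\n0.085 0.052 0.007 -0.0191 -0.0334 -0.0271\n0.11 0.067 0.01 -0.0255 -0.0438 -0.035\n0.135 0.083 0.012 -0.031 -0.0541 -0.043\n0.16 0.098 0.014 -0.0366 -0.0637 -0.0509\n0.185 0.113 0.016 -0.0425 -0.0742 -0.0589\n0.205 0.126 0.018 -0.0471 -0.0823 -0.0653\n0.216 0.132 0.019 -0.0497 -0.0867 -0.0684\n0.216 0.132 0.019 -0.0497 -0.0867 -0.0684\n0.216 0.132 0.019 -0.0497 -0.0867 -0.0684",
)

```text
time: 19.25
position: [0.5186, 0.1347, 0.2389]
ee_rot: [-3.14, 0.909, 2.615]
force: [-0.4, 0.5, -1.0]
grip_width: 0.546
gripper_force: 15.0
```

```bash
python3 d4.py
python3 - <<'E'
from meas import *
hang((.522,.134),.26,.205,.025,"hang3")
q=cv2.imread("pics/hang3_scene.png");p=cv2.imread("pics/hang3_top.png")
for nm in("scene","top"):print(nm,"bot exp",proj(nm,(.5217,.1343,.27)),"rim exp",proj(nm,(.5217,.1343,.2)))
cv2.imwrite("pics/hang3.png",np.hstack([cv2.resize(p[150:250,140:240],None,fx=4,fy=4,interpolation=2),cv2.resize(q[160:260,160:260],None,fx=4,fy=4,interpolation=2)]))
E
```

```text
[0.5186 0.1347 0.2389] [-0.2817  0.508  -0.6266  2.2156  1.5246  1.163  -0.966 ] 0.5458518721245521
mid (array([-0.1345, -0.2122,  0.0248,  0.3084,  0.5478,  0.4257]), np.float64(0.25242368927834824), np.float64(0.7592451907066906))
mid->t (array([ 0.2156,  0.1336,  0.0187, -0.3117, -0.5456, -0.4291]), np.float64(0.25427663037435466), np.float64(0.7608468360098856))
t [0.5176 0.1367 0.2387] (array([ 0.0013,  0.0012, -0.0014, -0.0044,  0.0017, -0.0019]), np.float64(0.0022412252903044843), np.float64(0.005055457958269968))
top 100 foot [0.5123 0.1071 0.205 ] u [-0.2267 -0.5309 -0.8166] S -0.009851797030058836
scene 11 foot [0.5145 0.1321 0.205 ] u [-0.0979 -0.0137 -0.9951] S 0.011318336004115939
mean foot [0.5134 0.1196 0.205 ] u [-0.1623 -0.2723 -0.9058]
scene bot exp [231.0942 180.7925] rim exp [233.5383 200.3749]
top bot exp [214.208  193.3369] rim exp [217.2386 199.7   ]
```

View pics/hang3.png

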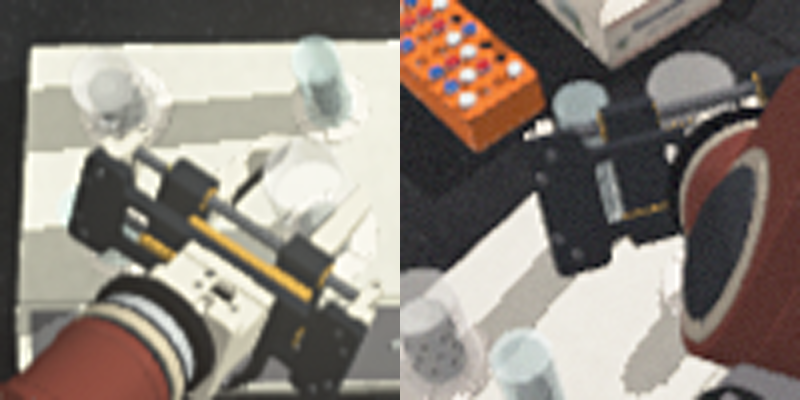

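The hang3 crop shows the beaker bottom at (300,170) left and (690,80) right, within about 1 px of the expected spot over the stout peg. The gripper body clears the seated tube by about 15 mm, so I lower the beaker.

Request:
steer_hand(
  moves="0.008 0.001 0.005 0 0 0\n0.018 0.001 0.012 0 0 0\n0.03 0.001 0.022 0 0 0\n0.042 0.001 0.031 0 0 0\n0.054 0.001 0.04 0 0 0\n0.065 0.001 0.049 0 0 0\n0.075 0.001 0.057 0 0 0\n0.082 0.001 0.062 0 0 0\n0.086 0.001 0.0655 0 0 0\n0.086 0.001 0.0655 0 0 0\n0.086 0.001 0.0655 0 0 0",
)

```text
time: 20.45
position: [0.5179, 0.1377, 0.1321]
ee_rot: [3.14, 0.911, 2.616]
force: [-0.1, -0.3, -0.3]
grip_width: 0.551
gripper_force: 15.0
```

```bash
python3 dp.py -30 .5217 .1343 .127 52 .006
```

```text
[ 0.0009 -0.0011  0.001  -0.      0.0035 -0.0012] [-0.3489  0.7527 -0.5738  2.2927  1.7255  1.2479 -1.2852] [-0.1043 -0.2752 -0.3091]
```

Request:
steer_hand(
  moves="0.002 -0.001 0.0015 0 0 0\n0.004 -0.001 0.003 0 0 0\n0.006 -0.001 0.0045 0 0 0\n0.0075 -0.001 0.006 0 0 0\n0.009 -0.001 0.007 0 0 0\n0.0102 -0.001 0.008 0 0 0\n0.0102 -0.001 0.008 0 0 0\n0.0102 -0.001 0.008 0 0 0",
)

```text
time: 21.25
position: [0.5172, 0.137, 0.1185]
ee_rot: [3.141, 0.91, 2.617]
force: [0.5, -0.5, -1.6]
grip_width: 0.541
gripper_force: 15.0
```

```bash
python3 dp.py -30 .5217 .1343 .112 52 .006
```

```text
[ 0.0019 -0.0001  0.0022  0.      0.0028 -0.0003] [-0.3546  0.7847 -0.5666  2.3     1.7492  1.2601 -1.3208] [ 0.5175 -0.5218 -1.5539]
```

Request:
steer_hand(
  moves="0.0004 0 0.0003 0 0 0\n0.0008 0 0.0006 0 0 0\n0.0012 0 0.0009 0 0 0\n0.0016 0 0.0012 0 0 0\n0.0016 0 0.0012 0 0 0",
  grip_force=8,
)

```text
time: 21.75
position: [0.5172, 0.137, 0.1165]
ee_rot: [3.141, 0.91, 2.617]
force: [-0.2, 0.4, -0.9]
grip_width: 0.548
gripper_force: 8.0
```

```bash
python3 dp.py -30 .5217 .1343 .112 52 .006
```

```text
[ 0.0003 -0.      0.0009 -0.0001  0.0028 -0.0004] [-0.3555  0.7896 -0.5655  2.3007  1.7525  1.262  -1.3259] [-0.1591  0.4194 -0.9326]
```

Request:
steer_hand(
  moves="0.0004 0 0.0003 0 0 0\n0.0008 0 0.0006 0 0 0\n0.0012 0 0.0009 0 0 0\n0.0012 0 0.0009 0 0 0",
)

```text
time: 22.15
position: [0.5172, 0.137, 0.1152]
ee_rot: [3.141, 0.911, 2.617]
force: [0.6, 0.2, -0.2]
grip_width: 0.549
gripper_force: 8.0
```

```bash
python3 - <<'E'
from meas import *
P=cl("top",bot.camera("top")[1]);Q=P[(np.hypot(P[:,0]-.5217,P[:,1]-.1343)<.018)];h=Q[(Q[:,2]>.12)][:,2];print(len(h),np.percentile(h,[10,50,90]),cur()[2]["force"])
E
```

```text
134 [0.1431 0.1453 0.1481] [-0.3126  0.0929  0.2986]
```

Request:
steer_hand(
  moves="0.0004 0 0.0003 0 0 0\n0.0008 0 0.0006 0 0 0\n0.0008 0 0.0006 0 0 0\n0.0008 0 0.0006 0 0 0",
)

```text
time: 22.6
position: [0.5174, 0.137, 0.1148]
ee_rot: [3.14, 0.912, 2.617]
force: [-2.3, -0.3, 5.3]
grip_width: 0.549
gripper_force: 8.1
```

Contact at about 5 N, so it is seated. Release and back off.

Request:
steer_hand(
  moves="0 0 0 0 0 0\n0 0 0 0 0 0\n0 0 0 0 0 0\n0 0 0 0 0 0",
  aperture=0.8,
)

```text
time: 23.0
position: [0.5171, 0.137, 0.1137]
ee_rot: [3.141, 0.91, 2.618]
force: [-0.7, -0.3, 0.5]
grip_width: 0.79
gripper_force: 0.0
```

Request:
steer_hand(
  moves="0 0 -0.01 0 0 0\n0 0 -0.03 0 0 0\n0 0 -0.06 0 0 0\n0 0 -0.1 0 0 0\n0 0 -0.13 0 0 0\n0 0 -0.15 0 0 0\n0 0 -0.15 0 0 0\n0 0 -0.15 0 0 0",
)

```text
time: 23.8
position: [0.4146, 0.1962, 0.2063]
ee_rot: [3.141, 0.911, 2.617]
force: [0.6, 0.6, 0.9]
grip_width: 0.799
gripper_force: 0.0
```

```bash
python3 - <<'E'
from meas import *
hang((.511,.284),.18,.09,.017,"rel2");hang((.522,.134),.14,.09,.025,"rel2")
P=cl("top",bot.camera("top")[1])
for c in((.5106,.2838),(.5217,.1343)):
    Q=P[(np.hypot(P[:,0]-c[0],P[:,1]-c[1])<.015)];h=Q[(Q[:,2]>.12)][:,2];print(len(h),np.median(h))
print(cur()[0],cur()[2]["joint_pos"])
E
```

```text
top 118 foot [0.5121 0.2845 0.09  ] u [ 0.0026  0.0016 -1.    ] S 0.010887166033588209
scene 291 foot [0.5087 0.2847 0.09  ] u [ 0.0015  0.0014 -1.    ] S 0.01032281584087158
mean foot [0.5104 0.2846 0.09  ] u [ 0.0021  0.0015 -1.    ]
top 59 foot [0.523  0.1354 0.09  ] u [-0.0037 -0.0021 -1.    ] S 0.010111765377649249
scene 202 foot [0.5196 0.1359 0.09  ] u [ 0.0058  0.0004 -1.    ] S 0.010411839359616789
mean foot [0.5213 0.1356 0.09  ] u [ 0.0011 -0.0008 -1.    ]
105 0.18640788039472778
93 0.14577273038258456
[0.4149 0.1952 0.2054] [-0.5475  0.5781 -0.6967  2.3142  1.3725  1.3204 -1.2372]
```

```bash
cat > d5.py <<'E'
from cloud import *
from go import *
yaw=.0743;X=np.array([np.cos(yaw),np.sin(yaw),0]);Y=np.array([-np.sin(yaw),np.cos(yaw),0]);s,c=np.sin(np.radians(20)),np.cos(np.radians(20))
n=c*Z-s*X;e=c*X+s*Z
def bar():
    G=[]
    for k in("top","scene"):
        P=cl(k,np.load(f"pics/{k}0.npy"));o=np.array([.429,.203,.094]);q=(P-o)@np.c_[e,Y,n]
        m=(abs(q[:,0])<.03)&(abs(q[:,1])<.02);b=q[m&(q[:,2]>-.012)&(q[:,2]<.03)]
        t=np.percentile(b[:,2],90);tp=b[b[:,2]>t-.009];
        mid=(np.percentile(tp,2,axis=0)+np.percentile(tp,98,axis=0))/2
        face=q[(abs(q[:,0])<.028)&(abs(q[:,1])<.1)&(abs(q[:,1])>.045)&(abs(q[:,2])<.06)]
        T=np.median(tp[:,2]);print(k,len(tp),"mid",mid,"topn",T,"facen",np.median(face[:,2]),"ext",np.ptp(tp,0))
        G.append(o+e*mid[0]+Y*mid[1]+n*(T-.007))
    print(G);return np.mean(G,0)
if __name__=="__main__":
    g=bar();R=place(yaw,np.radians(20));p=g-.005*R[:,2];print("grip",g,"p",p,R[:,2],n)
    print("hover",delta(p-.1*R[:,2],R));print("p",delta(p,R))
E
python3 d5.py
```

```text
top 65 mid [ 0.002  -0.0016  0.0053] topn 0.005844441793305828 facen -0.03787423363292602 ext [0.0358 0.0126 0.0096]
scene 99 mid [-0.0022  0.0008  0.0059] topn 0.007022357804277434 facen -0.03646027094127097 ext [0.0371 0.0141 0.0111]
[array([0.4314, 0.2016, 0.0936]), array([0.4269, 0.2037, 0.0933])]
grip [0.4291 0.2027 0.0934] p [0.4274 0.2025 0.0981] [ 0.3411  0.0254 -0.9397] [-0.3411 -0.0254  0.9397]
hover (array([ 0.0235, -0.0067, -0.0085, -0.359 ,  0.5437, -0.4903]), np.float64(0.025815312656268533), np.float64(0.8154112714245594))
p (array([ 0.0803,  0.0128,  0.0715, -0.359 ,  0.5437, -0.4903]), np.float64(0.10826851748583066), np.float64(0.8154112714245594))
```

To row units: 0.544 rad / 6.2832 = 0.0866.

Request:
steer_hand(
  moves="0 0 -0.02 -0.0048 0.0072 -0.0064\n0.003 -0.001 -0.03 -0.0143 0.0215 -0.0191\n0.008 -0.002 -0.03 -0.0231 0.035 -0.0318\n0.012 -0.003 -0.03 -0.0318 0.0485 -0.0438\n0.016 -0.005 -0.025 -0.0414 0.0621 -0.0565\n0.02 -0.006 -0.02 -0.0501 0.0764 -0.0684\n0.0235 -0.007 -0.009 -0.0571 0.0866 -0.078\n0.0235 -0.007 -0.009 -0.0571 0.0866 -0.078\n0.0235 -0.007 -0.009 -0.0571 0.0866 -0.078\n0.0235 -0.007 -0.009 -0.0571 0.0866 -0.078",
  aperture=0.45,
)

```text
time: 25.05
position: [0.3916, 0.2016, 0.193]
ee_rot: [3.14, 0.35, -3.065]
force: [-0.1, -0.0, -0.2]
grip_width: 0.451
gripper_force: 0.0
```

```bash
python3 d5.py|tail -2; python3 -c "
from go import *;print(cur()[2]['joint_pos'])"
```

```text
hover (array([-0.0012, -0.0018,  0.0014,  0.0024,  0.001 ,  0.0021]), np.float64(0.002535967330361116), np.float64(0.0032984697874935843))
p (array([-0.0011, -0.002 ,  0.1014,  0.0024,  0.001 ,  0.0021]), np.float64(0.10139378618064723), np.float64(0.0032984697874935843))
[ 0.0724  0.4041 -0.9642  2.2839  1.0989  0.6367 -0.0817]
```

Request:
steer_hand(
  moves="-0.001 -0.001 0.01 0 0 0\n-0.001 -0.002 0.03 0 0 0\n-0.001 -0.002 0.05 0 0 0\n-0.001 -0.002 0.07 0 0 0\n-0.001 -0.002 0.085 0 0 0\n-0.001 -0.002 0.095 0 0 0\n-0.001 -0.002 0.1 0 0 0\n-0.001 -0.002 0.101 0 0 0\n-0.001 -0.002 0.101 0 0 0",
)

```text
time: 25.95
position: [0.4276, 0.2026, 0.0988]
ee_rot: [3.14, 0.35, -3.065]
force: [1.0, 0.5, -0.0]
grip_width: 0.448
gripper_force: 0.0
```

```bash
python3 d5.py|tail -1; python3 -c "
from go import *;print(cur()[2]['joint_pos'])"
```

```text
p (array([ 0.0005, -0.    ,  0.0006,  0.0028,  0.0014,  0.0023]), np.float64(0.0007475369940209116), np.float64(0.0038517371974417314))
[-0.0617  0.6312 -0.7814  2.3179  1.5652  0.6193 -0.4803]
```

Request:
steer_hand(
  moves="0 0 0 0 0 0\n0 0 0 0 0 0\n0 0 0 0 0 0\n0 0 0 0 0 0\n0 0 0 0 0 0",
  aperture=0.0,
  grip_force=10,
)

```text
time: 26.45
position: [0.4281, 0.2021, 0.0988]
ee_rot: [3.139, 0.35, -3.066]
force: [-1.0, 0.8, 2.2]
grip_width: 0.149
gripper_force: 10.0
```

Request:
steer_hand(
  moves="0 0 0 0 0 0.0095\n0 0 0 0 0 0.0255\n0 0 0 0 0 0.0446\n0 0 0 0 0 0.0637\n0 0 0 0 0 0.0796\n0 0 0 0 0 0.0955\n0 0 0 0 0 0.1114\n0 0 0 0 0 0.1114",
)

```text
time: 27.25
position: [0.4278, 0.2011, 0.0986]
ee_rot: [2.91, 0.265, 2.486]
force: [-1.9, -1.6, 4.1]
grip_width: 0.149
gripper_force: 10.0
```

```bash
python3 d5.py|tail -1; python3 -c "
from go import *;print(cur()[2]['joint_pos'])"
```

```text
p (array([ 0.0013,  0.0008,  0.0004,  0.001 ,  0.0007, -0.6993]), np.float64(0.0015675984354069947), np.float64(0.6992626732573626))
[-0.0495  0.6372 -0.7981  2.3182  1.5644  0.6324 -1.1792]
```

To row units: 0.73 rad / 6.2832 = 0.1162.

Request:
steer_hand(
  moves="0 0 0 0 0 0.0095\n0 0 0 0 0 0.0255\n0 0 0 0 0 0.0446\n0 0 0 0 0 0.0637\n0 0 0 0 0 0.0796\n0 0 0 0 0 0.0923\n0 0 0 0 0 0.1035\n0 0 0 0 0 0.1114\n0 0 0 0 0 0.1162\n0 0 0 0 0 0.1162",
)

```text
time: 28.25
position: [0.427, 0.2005, 0.0983]
ee_rot: [2.796, 0.049, 1.781]
force: [-4.0, -3.4, 5.3]
grip_width: 0.149
gripper_force: 10.2
```

```bash
python3 d5.py|tail -1; python3 -c "
from go import *;print(cur()[2]['torque'])"
```

```text
p (array([ 0.0019,  0.0008,  0.0003, -0.0005, -0.0001, -1.4264]), np.float64(0.0020820091221016015), np.float64(1.4264046033177649))
[-0.8286  0.6866  0.0014]
```

Turned 1.43 rad. I release, withdraw along the axis and check.

Request:
steer_hand(
  moves="0 0 0 0 0 0\n0 0 0 0 0 0\n0 0 0 0 0 0",
  aperture=0.45,
)

```text
time: 28.55
position: [0.4286, 0.2023, 0.0986]
ee_rot: [2.794, 0.046, 1.779]
force: [0.4, 1.2, 0.6]
grip_width: 0.359
gripper_force: 0.0
```

Request:
steer_hand(
  moves="0 0 -0.01 0 0 0\n0 0 -0.03 0 0 0\n0 0 -0.06 0 0 0\n0 0 -0.09 0 0 0\n0 0 -0.11 0 0 0\n0 0 -0.12 0 0 0\n0 0 -0.12 0 0 0\n0 0 -0.12 0 0 0",
)

```text
time: 29.35
position: [0.3873, 0.1983, 0.2112]
ee_rot: [2.794, 0.047, 1.779]
force: [0.5, 0.2, -0.9]
grip_width: 0.452
gripper_force: 0.0
```

```bash
python3 - <<'E'
from meas import *
hang((.511,.284),.18,.09,.017,"fin");hang((.522,.134),.14,.09,.025,"fin")
from d5 import e,Y,n
import d5
P=cl("scene",bot.camera("scene")[1]);q=(P-np.array([.4269,.2037,.0933]))@np.c_[e,Y,n]
b=q[(np.hypot(q[:,0],q[:,1])<.028)&(q[:,2]>-.006)&(q[:,2]<.015)];print(len(b),cv2.minAreaRect((b[:,:2]*1000).astype(np.float32)),np.linalg.eigh(np.cov(b[:,:2].T)))
im=cv2.imread("pics/fin_scene.png");tp=cv2.imread("pics/fin_top.png")
cv2.imwrite("pics/fin.png",np.hstack([cv2.resize(tp[150:260,135:260],None,fx=3,fy=3),cv2.resize(im[160:270,130:290],None,fx=2.6,fy=3)]))
E
```

```text
top 117 foot [0.5122 0.2846 0.09  ] u [ 0.0016  0.0036 -1.    ] S 0.010729327224056256
scene 289 foot [0.5086 0.2847 0.09  ] u [-0.0012 -0.0001 -1.    ] S 0.010727089825192757
mean foot [0.5104 0.2847 0.09  ] u [ 0.0002  0.0017 -1.    ]
top 58 foot [0.5229 0.1353 0.09  ] u [-0.0051 -0.0078 -1.    ] S 0.010280390275341805
scene 55 foot [0.5195 0.1358 0.09  ] u [ 0.0003 -0.0175 -0.9998] S 0.010884700784064621
mean foot [0.5212 0.1355 0.09  ] u [-0.0024 -0.0126 -0.9999]
101 ((0.11064767837524414, -0.6027297973632812), (13.71059513092041, 38.54674530029297), 9.819889068603516) EighResult(eigenvalues=array([0.    , 0.0001]), eigenvectors=array([[-0.9892, -0.1465],
       [-0.1465,  0.9892]]))
```

View pics/fin.png

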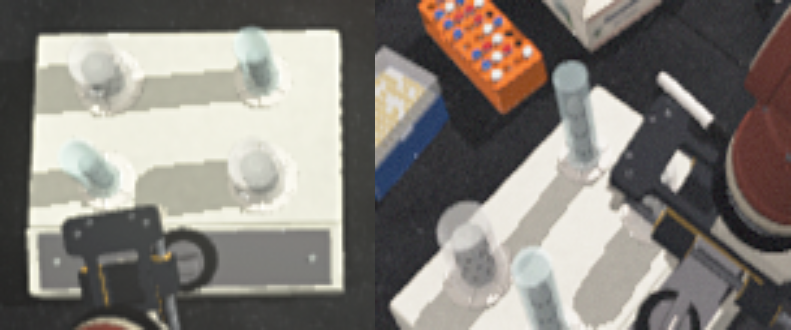

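The final crop shows the tube at (90,175) and the beaker at (257,170), both upright on their pegs. The rear vessels and pen are in place, and the bar has turned about 80°.

```bash
python3 -c "
from workcell import bot
print(bot.job_done())"
```

```text
the job is handed in; nothing more can be done
None
```

The tube is upside down on the slim peg and the beaker on the stout peg, both seated and released. The switch was then turned clockwise to its stop (about 1.4 rad measured), and the job was handed in at about 30 s; no verdict came back.

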